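# Unload the button polishing rack past its sprung keeper

## Task

Clear the pewter block out of the wedge lane onto the cork mat, then drive the boxwood wedge point first into the lane so that it holds the rack's sprung brass keeper fully open by itself, hands off. While it is propped open, lift out every button stick and stand them all upright in the wooden tray; then take the wedge out so the keeper springs shut, and lay the wedge flat on the cork mat with the block. Leave the scoop, burnisher and jar alone.

Things in the scene. Friction and masses are not known exactly. Their poses are not given: they have to be found in the camera images.
- rack: Wooden polishing rack fixed to the bench, 70 mm (x) by 256 mm (y), 20 mm high; origin at the centre of its underside, z up. Four square pockets in a row, centres at rack x = 0, y = -93, -31, +31, +93 mm, each 54 mm square, floor 8 mm above the bench. A low spring bar stands beyond it at rack x = 70 to 80 mm, 24 mm high. The keeper and the wedge lane belong to it
- lane (a point): Mouth of the wedge lane, on the bench, 14 mm wide when shut: this point (rack x = -61, y = 190 mm; axes as the rack) is the mouth end of the flat face of a fixed wooden cheek (45 mm high, 26 mm thick, running 55 mm towards -y). Facing it is the keeper's brass lug, 44 mm high, 40 mm along y. The wedge slides on the bench towards -y, its straight side along the cheek
- home (a point): Where the wedge's centre point is when it is home in the lane (rack x = -44, y = 175 mm, 22 mm up; axes as the rack), the wedge's x axis then pointing along rack -y and its full width between cheek and lug. About 13 mm deeper its taper jams on the end corner of the rack
- keeper (a joint): Sprung brass keeper: a strip 22 to 28 mm above the bench along the rack's +x side, over the rims of all the discs. 0 = shut (strip edge at rack x = 14 mm, discs trapped); grows as it slides along rack +x, in m, at most 0.034. A spring shuts it with 3 N at 0, 6 N at 0.020. The wedge at home holds it at about 0.020 (fully open); discs lift clear from 0.016
- dop0_c (a point): Button stick 0 (some sticks are absent; all are alike): a cream bone disc, diameter 50 mm, 12 mm thick, with an upright round boxwood stem, diameter 22 mm, on its top; 68 mm tall overall, 90 g. Point on its axis half-way up, 34 mm above its underside; z axis up the stem. Starts upright in one of the rack's pockets
- dop1_c (a point): Button stick 1, like stick 0
- dop2_c (a point): Button stick 2, like stick 0
- dop3_c (a point): Button stick 3, like stick 0
- wedge_c (a point): Loose boxwood wedge lying on the bench, 160 mm long, 44 mm high, 160 g; its centre point, 22 mm up, midway across the 34 mm wide part. x axis along it to the narrow end. 34 mm wide (y = -17 to +17) from x = -80 to +15 mm; from there the +y side tapers to a 6 mm wide point at x = +80 mm, the -y side (y = -17 mm) staying straight
- block_c (a point): Loose pewter polishing block, 70 mm (x) by 44 mm (y) by 32 mm high, about 0.6 kg; point at its centre. Starts on the bench across the mouth of the wedge lane
- mat: Cork mat fixed to the bench, 150 mm (x) by 180 mm (y), 4 mm thick; origin at the centre of its underside. It and the tray swap sides in some starts
- tray: Empty wooden tray fixed to the bench, 150 mm (x) by 180 mm (y) outside, 22 mm high, walls and floor 6 mm thick; origin at the centre of its underside
- scoop: Dark horn scoop lying beyond the rack, about 145 mm long; leave alone
- burnisher: Burnisher with boxwood handle and steel blade lying beyond the rack, about 170 mm long; leave alone
- jar: Glass jar under the brass funnel on its wooden stand (stand 235 mm tall) at the far right corner; leave alone

How it is judged:
On the way, in this order (a step that is already met when the one before it is completed fails the run):
1. the pewter block has been moved out of the lane onto the cork mat (x of block_c in the frame of mat between -0.075 and 0.075 m and y of block_c in the frame of mat between -0.09 and 0.09 m and height (world z) of block_c below 0.032 m), for 0.2 s.
2. the wedge stands in the lane and holds the keeper open on its own (0.016 or more) with the robot touching neither, all the sticks still in the rack (x of wedge_c in the frame of rack between -0.056 and -0.032 m and y of wedge_c in the frame of rack below 0.205 m and height (world z) of wedge_c below 0.032 m and value of joint keeper above 0.016 m and contact force between each of the arm, the fingers and wedge below 0.1 N and contact force between the fingers and keeper below 0.1 N and height (world z) of each of dop0_c, dop1_c, dop2_c, dop3_c below 0.05 m and x of dop0_c in the frame of rack between -0.008 and 0.008 m and x of dop1_c in the frame of rack between -0.008 and 0.008 m and x of dop2_c in the frame of rack between -0.008 and 0.008 m and x of dop3_c in the frame of rack between -0.008 and 0.008 m), for 0.3 s.
3. every stick stands upright in the tray (x of dop0_c in the frame of tray between -0.06 and 0.06 m and y of dop0_c in the frame of tray between -0.075 and 0.075 m and height (world z) of each of dop0_c, dop1_c, dop2_c, dop3_c below 0.048 m and angle between each of dop0_c, dop1_c, dop2_c, dop3_c's own z axis and vertical below 0.15 rad and x of dop1_c in the frame of tray between -0.06 and 0.06 m and y of dop1_c in the frame of tray between -0.075 and 0.075 m and x of dop2_c in the frame of tray between -0.06 and 0.06 m and y of dop2_c in the frame of tray between -0.075 and 0.075 m and x of dop3_c in the frame of tray between -0.06 and 0.06 m and y of dop3_c in the frame of tray between -0.075 and 0.075 m), for 0.2 s.
At the end, for the whole second after the job is handed in: Every stick present stands in the tray within its walls, upright within 0.15 rad and on its floor; the block and the wedge both lie flat on the cork mat, their centres within its edges, not stacked; the keeper is shut (below 3 mm) (all of step 1 and all of step 3 and x of wedge_c in the frame of mat between -0.075 and 0.075 m and y of wedge_c in the frame of mat between -0.09 and 0.09 m and height (world z) of wedge_c below 0.036 m and angle between wedge_c's own z axis and vertical below 0.2 rad and value of joint keeper below 0.003 m); the robot touches nothing.
It fails at once if the scoop, burnisher or jar is moved more than 30 mm (distance of any of scoop, burnisher, jar from where it was at the start of the episode above 0.03 m).
Of dop0, dop1, dop2, dop3 only 2 to 4 are there at a start; the rules pass over those that are not, and their reading is None.
At some moment in a run one of block, wedge may be knocked a few centimetres aside while the robot is not near it.
It also fails if it takes over 210 s, if anything falls off the work surface, if the arm or the gripper's body presses on something with over 40 N, if the wrist force passes 120 N, or if a joint passes its speed limit or range.

## Robot

A 7-joint arm with a two-finger parallel gripper is mounted at the origin on the work surface. World frame = base frame: x ahead of the robot, y to its left, z up, the work surface at z = 0. Lengths are in m, angles in rad, forces in N, time in s.
With the tool pointing down it reaches from about 0.425 to 0.875 m from the base axis. Payload 8.4 kg.
Tool frame: the origin (TCP) lies midway between the tips of the shut fingers; the grasp point (between the pads) lies 19 mm behind it (robot.pinch_z is the distance from the TCP to the grasp point, in m); z points along the fingers, y is the line along which they close (so a half turn about z gives the same grasp; the last joint's range is limited). The gripper opens to 87 mm and grips with 3 to 60 N. Pads are 19 mm wide; open, the fingers measure 117 mm over their backs; the gripper's body (75 mm by 190 mm) begins 51 mm behind the grasp point.
Start: joints at [-1.224, 0.333, 0.04, 1.465, -0.013, 1.343, -0.059], TCP at [0.28, 0.586, 0.223] pointing down, gripper open.
Joint ranges: [-2.58, 2.58], [-0.38, 2.09], [-1.3, 1.39], [0.25, 2.4], [-1.5, 4.64], [0.08, 2.09], [-2.65, 2.65]. Speed limits (rad/s): [2.22, 2.22, 2.79, 2.79, 3.14, 3.14, 3.14].

## Interface

Orientations are given as a unit quaternion [w, x, y, z].
In Python, from rig import readout, viewer, order, models, robot gives the robot as it stands. The module is installed in compiled form; this text tells all that it offers.
- The arm moves only by the tool move_arm, never from a script. Its argument "targets" is a list of rows, each an object of numbers: "dx", "dy", "dz": the shift along the world's x, y, z in cm; "twist": the turn about the world's z in degrees; "claw": the opening, from 0 (shut) to 1 (fully open). In form: [{"dx": .., "dy": .., "dz": .., "twist": .., "claw": ..}, ...]. A call has 1 to 20 rows; each row shifts and turns the commanded pose from where the row before left it; what a row does not reach is not made up. A row lasts 1/8 s, in which the tool goes at most 62.5 mm and 10.7 degrees, less where a joint would pass 70% of its speed; a pose out of reach is approached as far as the arm can. A call is refused whole if a number of a shift passes 6.25 or a number of a turn 10.7, either way. A call with a gripper value outside its range is refused whole. The fingers move at their own pace and stop on an object; "grip_force" is the grip in N (left out, the last holds). Time passes only in rows, so rows that do not move let the fingers close. It gives the time, the measured TCP pose, the force, the opening and the grip force at its end, in the units of the state.
- readout.read_state(): the state, without advancing time (a new reading comes with each control period).
- viewer.capture(name): name is "scene" or "top" or "wrist"; returns (picture, depth): 384x512x3 uint8, blue, green, red; 384x512 float32, m along the optical axis (not along the pixel's ray), 0 where there is no reading.
- viewer.camera_info(name): a dict with "mtx" (3x3 intrinsics, pixels), "position" and "rotation" of the camera in the world. Camera axes: x right, y up, looking along -z (the intrinsics and any distortion apply to the point x, -y, -z); pixel columns grow to the right and rows downward; lengths in m; the calibration is good to about 2 mm. The wrist camera is an equidistant fisheye: a pixel r from the principal point sees the ray r / f radians off the axis. A picture is of the moment at which its call begins: read the wrist's pose just before it. camera_info takes no time and is no camera call; for the wrist camera it gives the pose at the moment of the call.
- order.finish_job(): hands the job in; it is judged then, once.
Trained networks look in the newest picture that a camera, given by its name, has taken for a name from the list of things; names that differ only in an ending like _2 or _b are one class to them, and where a whole thing is asked for, a point or a joint stands for the part that bears it (a point fixed in the world has none). Each returns a list of dicts, best first, with "p" (0 to 1); they miss things now and then, are a little off and sometimes report something else, mostly with a low value. They report only what shows in the picture. A call takes as long as a camera call.
- models.outline_of(label, camera): "mask" (384x512 bool, what is visible of it) and "extent" ([left, top, right, bottom] in pixels, round what is visible of it).
The state is a dict: "clock": time; "qpos": joint angles; "dq": joint speeds; "effort": joint torques, N m; "ee_pos": TCP position; "orientation": TCP orientation; "ft_force": force on the tool from outside, world axes, zero at the start; "torque": the same for the moment, N m; "width": finger opening in m; "gripper_force": force on a finger pad.
Only numpy, scipy, OpenCV 4.12 (cv2) and the standard library are available. Lean on these libraries where they do the work, as an engineer would, in place of code of your own. Each camera call takes 0.05 s, during which the arm holds its last target. There are 200 camera calls.

## Working session

There is one attempt and no reset: what is moved stays moved. The work goes in short steps, Python scripts to look and compute and a tool call to move; the robot and the scene stay as the last step left them, time stands still between calls to the robot, and variables do not carry over. Pictures are saved under pics/ and viewed, at most 14 in all, crops included, and the job is handed in when it is done.

Besides the shell and the picture viewer there is one more tool, called after ">>>" as a command line: name --argument value ..., lists and objects as JSON in quotes. move_arm: Moves the arm, as the interface text tells. Its arguments: {"type":"object","properties":{"targets":{"type":"array","items":{"type":"object","properties":{"dx":{"type":"number"},"dy":{"type":"number"},"dz":{"type":"number"},"twist":{"type":"number"},"claw":{"type":"number"}}}},"grip_force":{"type":"number"}},"required":["targets"]}

```bash
mkdir -p pics; python3 - <<'E'
from rig import readout, viewer, robot
import cv2
for n in ("top","scene"):
    p,d=viewer.capture(n); cv2.imwrite(f"pics/{n}0.png",p)
    c=viewer.camera_info(n); print(n,c)
s=readout.read_state(); print(s["ee_pos"],s["orientation"],s["width"],s["clock"], robot.pinch_z)
E
```

```text
top {'mtx': array([[366.42320379,   0.        , 253.7886888 ],
       [  0.        , 366.42320379, 194.80487818],
       [  0.        ,   0.        ,   1.        ]]), 'position': array([ 0.47427849, -0.01652925,  0.98631606]), 'rotation': array([-0.69869357, -0.05169718,  0.06720433,  0.71037896])}
scene {'mtx': array([[448.83263615,   0.        , 251.13866401],
       [  0.        , 448.83263615, 188.3397732 ],
       [  0.        ,   0.        ,   1.        ]]), 'position': array([1.04572911, 0.67911651, 1.27635495]), 'rotation': array([0.25953994, 0.07343475, 0.28383617, 0.920154  ])}
[0.28011334 0.58606987 0.2217444 ] [-1.02622657e-04  2.21061527e-01  9.75259581e-01 -7.34940741e-04] 0.0868780209704287 0.1 0.0187
```

View pics/top0.png

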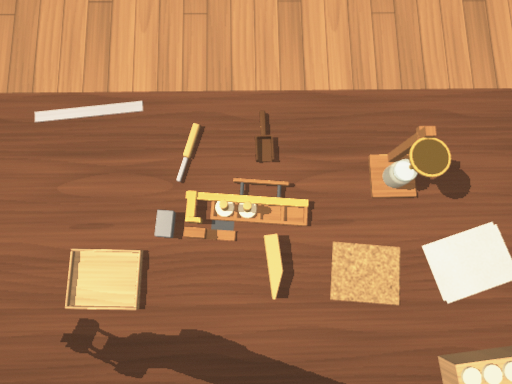

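View pics/scene0.png

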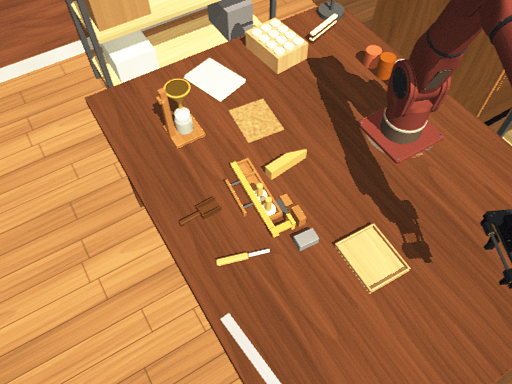

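The top view shows the rack at about (258,212) with two sticks at (225,208) and (248,208), and the block at (165,224). The wedge is at (274,266), the mat at (366,273) and the tray at (105,280). Next I'll measure these from depth.

```bash
cat > h.py <<'E'
import numpy as np, cv2
from rig import readout, viewer, models
from scipy.spatial.transform import Rotation as R
def rot(q): return R.from_quat([q[1],q[2],q[3],q[0]]).as_matrix()
def cloud(name):
    c=viewer.camera_info(name); p,d=viewer.capture(name)
    K=c["mtx"]; v,u=np.mgrid[0:384,0:512].astype(float)
    x=(u-K[0,2])/K[0,0]; y=(v-K[1,2])/K[1,1]
    if name=="wrist":
        r=np.hypot(x,y); k=np.tan(np.minimum(r,1.4))/np.maximum(r,1e-9); x,y=x*k,y*k
    P=np.stack([x*d,-y*d,-d],-1)@rot(c["rotation"]).T+c["position"]
    P[d<=0]=np.nan
    return p,P
def rect(pts):
    (c,s,a)=cv2.minAreaRect(pts[:,:2].astype(np.float32)*1000)
    return np.round(c,1),np.round(s,1),round(a,1)
E
python3 - <<'E'
from h import *
p,P=cloud("top")
for n in ["rack","keeper","dop0_c","wedge_c","block_c","mat","tray"]:
    for o in models.outline_of(n,"top")[:4]:
        if o["p"]<.3: continue
        m=cv2.erode(o["mask"].astype(np.uint8),np.ones((2,2)))>0
        q=P[m]; q=q[~np.isnan(q[:,0])]
        if len(q)<5: continue
        z=np.percentile(q[:,2],[5,50,95]).round(4)
        t=q[q[:,2]>z[2]-.006]
        print(n,round(o["p"],2),o["extent"],"z",z,"all",rect(q),"top",rect(t),t.mean(0).round(4))
E
```

```text
rack 0.7 [185.7, 177.4, 310.0, 237.5] z [0.0018 0.0204 0.044 ] all (array([600.4, -23.1]), array([327.5, 162.5]), 89.0) top (array([554. , 114.2]), array([52.2, 51.5]), 84.7) [0.5482 0.1163 0.0446]
keeper 0.98 [187.3, 183.8, 307.7, 221.4] z [0.0192 0.0285 0.0426] all (array([627.8, -17.1]), array([ 87.6, 320.4]), 7.6) top (array([592.2,  57.7]), array([155.4,  62.4]), 83.1) [0.5818 0.1094 0.0466]
keeper 0.41 [182.5, 178.2, 305.9, 239.6] z [0.0013 0.0204 0.044 ] all (array([605.5, -14.9]), array([157.2, 333.1]), 10.0) top (array([574.9,  59.4]), array([ 67.5, 182. ]), 20.5) [0.5499 0.1131 0.0454]
wedge_c 0.93 [263.2, 235.6, 283.3, 299.4] z [0.0416 0.0442 0.047 ] all (array([453.8, -87.4]), array([150.9,  33.8]), 6.4) top (array([453.8, -87.4]), array([150.9,  33.8]), 6.4) [ 0.4658 -0.0849  0.0443]
block_c 0.58 [154.9, 211.0, 175.8, 240.2] z [0.0128 0.0317 0.0348] all (array([564.3, 196.8]), array([43.8, 68.3]), 84.9) top (array([565.2, 196.8]), array([43.5, 66.5]), 84.8) [0.5648 0.1957 0.0322]
mat 0.94 [326.5, 242.4, 398.8, 306.2] z [0.0017 0.0045 0.0074] all (array([ 427.6, -329.9]), array([182.2, 147.9]), 84.4) top (array([ 427.9, -329.5]), array([181.2, 147.4]), 84.4) [ 0.4269 -0.3303  0.0047]
tray 0.85 [67.3, 246.5, 144.2, 308.5] z [0.0032 0.0065 0.0217] all (array([424.5, 348.8]), array([178.5, 152. ]), 87.7) top (array([426.8, 348.8]), array([178.5, 147.5]), 87.7) [0.4146 0.3423 0.0209]
```

>>> move_arm --targets '[{"dx":3.1,"dy":-4.3,"dz":0.3,"twist":-7.7,"claw":1},{"dx":3.1,"dy":-4.3,"dz":0.3,"twist":-7.7,"claw":1},{"dx":3.1,"dy":-4.3,"dz":0.3,"twist":-7.7,"claw":1},{"dx":3.1,"dy":-4.3,"dz":0.3,"twist":-7.7,"claw":1},{"dx":3.1,"dy":-4.3,"dz":0.3,"twist":-7.7,"claw":1},{"dx":3.1,"dy":-4.3,"dz":0.3,"twist":-7.7,"claw":1},{"dx":3.1,"dy":-4.3,"dz":0.3,"twist":-7.7,"claw":1},{"dx":3.1,"dy":-4.3,"dz":0.3,"twist":-7.7,"claw":1},{"dx":3.1,"dy":-4.3,"dz":0.3,"twist":-7.7,"claw":1},{"dx":0,"dy":0,"claw":1},{"dx":0,"dy":0,"claw":1}]'

```text
invalid input at $.targets[9]: expected keys dx, dy, dz, twist, claw
```

```bash
python3 - <<'E'
from h import *
s=readout.read_state(); print(s["ee_pos"],s["orientation"],s["ft_force"])
p,P=cloud("wrist"); cv2.imwrite("pics/w1.png",p); np.save("w1.npy",P)
print(viewer.camera_info("wrist"))
for n in ["block_c","keeper","dop0_c","wedge_c","rack"]:
    for o in models.outline_of(n,"wrist")[:4]:
        if o["p"]<.3: continue
        m=cv2.erode(o["mask"].astype(np.uint8),np.ones((3,3)))>0
        q=P[m]; q=q[~np.isnan(q[:,0])]
        if len(q)<5: continue
        z=np.percentile(q[:,2],[5,50,95]).round(4)
        t=q[q[:,2]>z[2]-.006]
        print(n,round(o["p"],2),o["extent"],"z",z,"top",rect(t),t.mean(0).round(4))
E
```

```text
[0.28025369 0.58642463 0.22252742] [-8.56170285e-06  2.21064251e-01  9.75259245e-01 -4.42515542e-05] [-0.46919272 -0.58461347 -0.8338818 ]
{'mtx': array([[297.31863964,   0.        , 257.80690322],
       [  0.        , 297.31863964, 191.05303043],
       [  0.        ,   0.        ,   1.        ]]), 'position': array([0.21725529, 0.61604791, 0.3844477 ]), 'rotation': array([ 0.83842453, -0.11123204, -0.06983808,  0.52895593])}
```

View pics/w1.png

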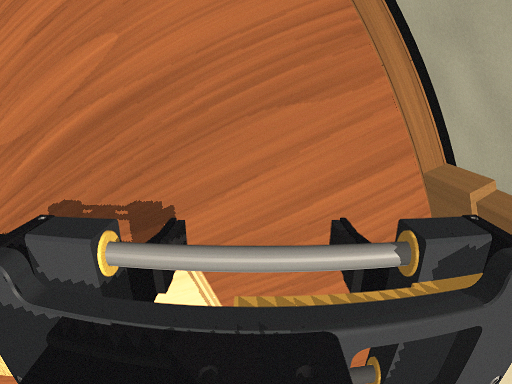

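The wrist view shows only bare bench and tray, because the move was refused: every row needs all the keys.

>>> move_arm --targets '[{"dx":3.1,"dy":-4.3,"dz":0.3,"twist":-7.7,"claw":1},{"dx":3.1,"dy":-4.3,"dz":0.3,"twist":-7.7,"claw":1},{"dx":3.1,"dy":-4.3,"dz":0.3,"twist":-7.7,"claw":1},{"dx":3.1,"dy":-4.3,"dz":0.3,"twist":-7.7,"claw":1},{"dx":3.1,"dy":-4.3,"dz":0.3,"twist":-7.7,"claw":1},{"dx":3.1,"dy":-4.3,"dz":0.3,"twist":-7.7,"claw":1},{"dx":3.1,"dy":-4.3,"dz":0.3,"twist":-7.7,"claw":1},{"dx":3.1,"dy":-4.3,"dz":0.3,"twist":-7.7,"claw":1},{"dx":3.1,"dy":-4.3,"dz":0.3,"twist":-7.7,"claw":1},{"dx":0,"dy":0,"dz":0,"twist":0,"claw":1},{"dx":0,"dy":0,"dz":0,"twist":0,"claw":1}]'

```text
clock: 2.17
ee_pos: [0.559, 0.2, 0.2494]
orientation: [-0.0, 0.736, 0.677, -0.0]
ft_force: [-0.3, 1.1, 0.1]
width: 0.0869
gripper_force: 0.0
```

```bash
cat >> h.py <<'E'
def state():
    s=readout.read_state(); M=rot(s["orientation"])
    print("tcp",s["ee_pos"].round(4),"toolY",np.degrees(np.arctan2(M[1,1],M[0,1])).round(1),"f",s["ft_force"].round(1),"w",round(s["width"],4),"t",s["clock"])
def find(names,cam,pr=.3,er=3):
    p,P=cloud(cam)
    for n in names:
        for o in models.outline_of(n,cam)[:4]:
            if o["p"]<pr: continue
            m=cv2.erode(o["mask"].astype(np.uint8),np.ones((er,er)))>0
            q=P[m]; q=q[~np.isnan(q[:,0])]
            if len(q)<5: continue
            z=np.percentile(q[:,2],[5,50,95]).round(4)
            t=q[abs(q[:,2]-z[2])<.006]
            print(n,round(o["p"],2),o["extent"],"z",z,"top",rect(t),t.mean(0).round(4))
    return p,P
E
python3 - <<'E'
from h import *
state()
p,P=find(["block_c"],"wrist")
p,P=cloud("top"); np.save("top.npy",P)
# fit rack: points in band 16-24mm & cheek points 41-47
q=P.reshape(-1,3); q=q[~np.isnan(q[:,0])]
q=q[(q[:,0]>.5)&(q[:,0]<.75)&(abs(q[:,1])<.25)]
hi=q[(q[:,2]>.036)&(q[:,2]<.055)]
for pt in hi[np.lexsort((hi[:,0],))][::6]: print(pt.round(3),end=" ")
cv2.imwrite("pics/crop.png",cv2.resize(p[160:260,140:330],None,fx=4,fy=4,interpolation=cv2.INTER_CUBIC))
E
```

```text
tcp [0.559  0.2    0.2494] toolY -4.8 f [-0.3  1.1  0.1] w 0.0869 t 2.175
block_c 0.83 [239.5, 151.5, 290.3, 189.9] z [0.0301 0.0319 0.0331] top (array([568.6, 196.1]), array([42.5, 67. ]), 85.4) [0.5686 0.1966 0.0318]
[ 0.501 -0.098  0.045] [ 0.501 -0.083  0.045] [ 0.501 -0.068  0.042] [ 0.504 -0.085  0.045] [ 0.504 -0.067  0.048] [ 0.506 -0.096  0.042] [ 0.506 -0.078  0.045] [ 0.508 -0.093  0.047] [ 0.509 -0.083  0.044] [ 0.509 -0.068  0.043] [ 0.511 -0.083  0.044] [ 0.512 -0.068  0.044] [ 0.514 -0.088  0.045] [ 0.514 -0.073  0.043] [ 0.516 -0.088  0.044] [ 0.516 -0.081  0.042] [ 0.519 -0.093  0.044] [ 0.519 -0.089  0.04 ] [ 0.52  -0.063  0.037] [ 0.521 -0.081  0.045] [ 0.522 -0.076  0.043] [ 0.524 -0.094  0.042] [ 0.524 -0.068  0.045] [ 0.526 -0.086  0.045] [ 0.527 -0.084  0.042] [ 0.527 -0.066  0.043] [0.527 0.103 0.044] [ 0.529 -0.081  0.045] [ 0.529 -0.073  0.043] [ 0.529 -0.063  0.043] [0.53  0.123 0.047] [0.53  0.128 0.045] [0.53  0.141 0.045] [ 0.532 -0.084  0.043] [0.532 0.103 0.048] [0.532 0.113 0.046] [0.533 0.123 0.044] [0.533 0.144 0.044] [0.535 0.098 0.044] [0.535 0.11
[... 211 characters left out ...]
.543 0.128 0.047] [0.543 0.139 0.046] [0.545 0.098 0.045] [0.545 0.116 0.047] [0.545 0.121 0.043] [0.547 0.093 0.047] [0.547 0.106 0.046] [0.548 0.121 0.045] [0.548 0.139 0.046] [0.55  0.103 0.045] [0.55  0.106 0.043] [0.55  0.131 0.046] [0.551 0.126 0.042] [0.553 0.118 0.046] [0.553 0.126 0.045] [0.553 0.134 0.043] [0.568 0.106 0.045] [0.569 0.122 0.04 ] [0.571 0.113 0.045] [0.571 0.101 0.04 ] [0.571 0.137 0.043] [0.573 0.113 0.045] [0.574 0.101 0.039] [0.576 0.106 0.045] [0.576 0.116 0.044] [0.576 0.134 0.043] [0.578 0.101 0.043] [0.579 0.124 0.044] [0.579 0.139 0.043] [0.585 0.128 0.037] [ 0.595 -0.026  0.04 ] [0.598 0.042 0.046] [0.603 0.13  0.037] [0.627 0.128 0.039] [0.651 0.126 0.037]
```

View pics/crop.png

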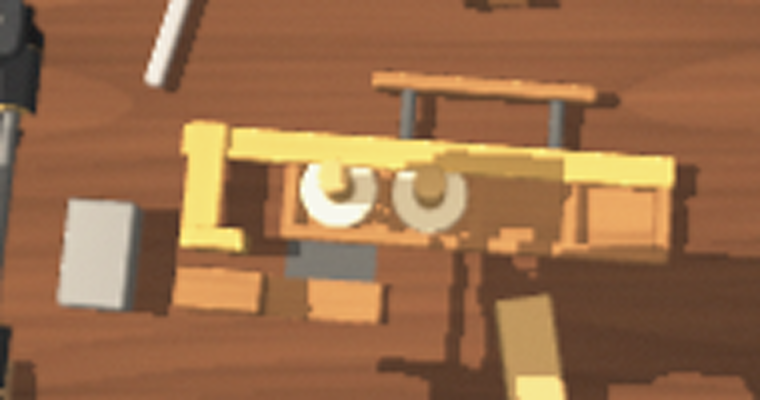

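The crop shows the block at (98,255), the cheek at (218,290) and the brass lug at (213,240), with two sticks in the left pockets at (338,190) and (430,198). The pockets on the right, partly in arm shadow, look empty. I'll grasp the block across its 70 mm side.

>>> move_arm --targets '[{"dx":0.8,"dy":-0.35,"dz":-5,"twist":-0.2,"claw":1},{"dx":0,"dy":0,"dz":-5,"twist":0,"claw":1},{"dx":0,"dy":0,"dz":-5,"twist":0,"claw":1},{"dx":0,"dy":0,"dz":-4,"twist":0,"claw":1},{"dx":0,"dy":0,"dz":-3,"twist":0,"claw":1},{"dx":0,"dy":0,"dz":-2.3,"twist":0,"claw":1},{"dx":0,"dy":0,"dz":0,"twist":0,"claw":0.6},{"dx":0,"dy":0,"dz":0,"twist":0,"claw":0.6},{"dx":0,"dy":0,"dz":0,"twist":0,"claw":0.6},{"dx":0,"dy":0,"dz":0,"twist":0,"claw":0.6}]' --grip_force 40

```text
clock: 3.58
ee_pos: [0.568, 0.1967, 0.0079]
orientation: [0.0, 0.737, 0.675, 0.001]
ft_force: [-0.2, 1.8, 5.8]
width: 0.0697
gripper_force: 40.0
```

>>> move_arm --targets '[{"dx":0,"dy":0,"dz":5,"twist":0,"claw":0.6},{"dx":0,"dy":0,"dz":5,"twist":0,"claw":0.6},{"dx":0,"dy":0,"dz":5,"twist":0,"claw":0.6},{"dx":-0.8,"dy":-4.4,"dz":0,"twist":0,"claw":0.6},{"dx":-0.8,"dy":-4.4,"dz":0,"twist":0,"claw":0.6},{"dx":-0.8,"dy":-4.4,"dz":0,"twist":0,"claw":0.6},{"dx":-0.8,"dy":-4.4,"dz":0,"twist":0,"claw":0.6},{"dx":-0.8,"dy":-4.4,"dz":0,"twist":0,"claw":0.6},{"dx":-0.8,"dy":-4.4,"dz":0,"twist":0,"claw":0.6},{"dx":-0.8,"dy":-4.4,"dz":0,"twist":0,"claw":0.6},{"dx":-0.8,"dy":-4.4,"dz":0,"twist":0,"claw":0.6},{"dx":-0.8,"dy":-4.4,"dz":0,"twist":0,"claw":0.6},{"dx":-0.8,"dy":-4.4,"dz":0,"twist":0,"claw":0.6},{"dx":-0.8,"dy":-4.4,"dz":0,"twist":0,"claw":0.6},{"dx":-0.8,"dy":-4.4,"dz":0,"twist":0,"claw":0.6},{"dx":0,"dy":0,"dz":0,"twist":0,"claw":0.6}]'

```text
clock: 5.58
ee_pos: [0.4684, -0.3361, 0.1562]
orientation: [0.0, 0.74, 0.673, -0.001]
ft_force: [-0.4, 1.0, -6.4]
width: 0.0696
gripper_force: 40.0
```

>>> move_arm --targets '[{"dx":0,"dy":0,"dz":-5,"twist":0,"claw":0.6},{"dx":0,"dy":0,"dz":-5,"twist":0,"claw":0.6},{"dx":0,"dy":0,"dz":-2.5,"twist":0,"claw":0.6},{"dx":0,"dy":0,"dz":-1.5,"twist":0,"claw":0.6},{"dx":0,"dy":0,"dz":-0.4,"twist":0,"claw":0.6},{"dx":0,"dy":0,"dz":0,"twist":0,"claw":0.6}]'

```text
clock: 6.32
ee_pos: [0.4718, -0.3322, 0.0132]
orientation: [0.0, 0.737, 0.675, 0.0]
ft_force: [-0.3, 0.9, -6.3]
width: 0.0698
gripper_force: 40.0
```

>>> move_arm --targets '[{"dx":0,"dy":0,"dz":-0.1,"twist":0,"claw":1},{"dx":0,"dy":0,"dz":0,"twist":0,"claw":1},{"dx":0,"dy":0,"dz":0,"twist":0,"claw":1},{"dx":0,"dy":0,"dz":4,"twist":0,"claw":1},{"dx":0,"dy":0,"dz":5,"twist":0,"claw":1},{"dx":0,"dy":0,"dz":5,"twist":0,"claw":1},{"dx":0,"dy":0,"dz":5,"twist":0,"claw":1},{"dx":0,"dy":0,"dz":5,"twist":0,"claw":1},{"dx":0,"dy":0,"dz":0,"twist":0,"claw":1}]'

```text
clock: 7.45
ee_pos: [0.4727, -0.3335, 0.2558]
orientation: [0.003, 0.738, 0.675, 0.002]
ft_force: [0.5, -0.5, -0.7]
width: 0.0871
gripper_force: 0.0
```

```bash
python3 - <<'E'
from h import *
state()
p,P=find(["block_c","wedge_c","mat"],"top")
find(["wedge_c","block_c"],"scene")
cv2.imwrite("pics/top2.png",p)
E
```

```text
tcp [ 0.4727 -0.3335  0.2558] toolY -5.1 f [ 0.5 -0.5 -0.7] w 0.0871 t 7.45
block_c 0.56 [353.7, 241.1, 376.6, 271.8] z [0.0187 0.036  0.039 ] top (array([ 472. , -328.8]), array([40.2, 63.7]), 85.6) [ 0.4718 -0.3286  0.0364]
wedge_c 0.93 [264.4, 236.8, 284.6, 300.3] z [0.0416 0.0444 0.047 ] top (array([454.1, -86.6]), array([150.6,  31.3]), 6.7) [ 0.464  -0.0837  0.0445]
mat 0.64 [328.6, 239.8, 399.9, 307.2] z [0.0017 0.0045 0.0073] top (array([ 429.3, -329.1]), array([176.8, 144.2]), 84.1) [ 0.4218 -0.3272  0.0046]
wedge_c 0.86 [265.9, 149.2, 304.0, 179.8] z [0.0117 0.0392 0.0453] top (array([458.6, -84.5]), array([154.9,  34.5]), 6.6) [ 0.4665 -0.0808  0.0428]
block_c 0.5 [234.6, 112.3, 256.0, 129.4] z [0.0148 0.0316 0.0384] top (array([ 476.4, -325.3]), array([41.3, 62.2]), 85.7) [ 0.4766 -0.3252  0.0354]
```

>>> move_arm --targets '[{"dx":0.44,"dy":3.17,"dz":-1,"twist":-9.8,"claw":1},{"dx":0.44,"dy":3.17,"dz":-1,"twist":-9.8,"claw":1},{"dx":0.44,"dy":3.17,"dz":-1,"twist":-9.8,"claw":1},{"dx":0.44,"dy":3.17,"dz":-1,"twist":-9.8,"claw":1},{"dx":0.44,"dy":3.17,"dz":-1,"twist":-9.8,"claw":1},{"dx":0.44,"dy":3.17,"dz":-1,"twist":-9.8,"claw":1},{"dx":0.44,"dy":3.17,"dz":-1,"twist":-9.8,"claw":1},{"dx":0.44,"dy":3.17,"dz":-1,"twist":-9.8,"claw":1},{"dx":0,"dy":0,"dz":0,"twist":0,"claw":1},{"dx":0,"dy":0,"dz":0,"twist":0,"claw":1}]'

```text
clock: 9.05
ee_pos: [0.5062, -0.0792, 0.1714]
orientation: [0.0, 0.998, 0.058, -0.0]
ft_force: [0.8, -0.5, 0.2]
width: 0.087
gripper_force: 0.0
```

```bash
python3 - <<'E'
from h import *
state()
p,P=find(["wedge_c"],"wrist")
find(["wedge_c"],"top")
E
```

```text
tcp [ 0.5062 -0.0792  0.1714] toolY -83.3 f [ 0.8 -0.5  0.2] w 0.087 t 9.05
wedge_c 0.84 [242.3, 152.9, 276.9, 296.3] z [0.0422 0.0437 0.0449] top (array([456.4, -89.6]), array([156.6,  31.8]), 7.1) [ 0.4856 -0.0854  0.0437]
wedge_c 0.66 [433.9, 197.1, 467.7, 221.7] z [0.0119 0.0334 0.0367] top (array([ 502.9, -331.4]), array([16.6, 39.7]), 8.7) [ 0.5016 -0.3269  0.0352]
wedge_c 0.55 [0.1, 154.2, 29.8, 236.2] z [0.0036 0.0058 0.0211] top (array([458. , 260.8]), array([106.8,  37.8]), 17.9) [0.4607 0.2614 0.0196]
wedge_c 0.59 [68.1, 248.0, 140.7, 307.5] z [0.0032 0.0064 0.0214] top (array([428.2, 348.6]), array([178.1, 144.6]), 87.9) [0.4295 0.3406 0.021 ]
```

>>> move_arm --targets '[{"dx":0.2,"dy":-0.35,"dz":-5,"twist":0,"claw":1},{"dx":0,"dy":0,"dz":-5,"twist":0,"claw":1},{"dx":0,"dy":0,"dz":-4,"twist":0,"claw":1},{"dx":0,"dy":0,"dz":-2.1,"twist":0,"claw":1},{"dx":0,"dy":0,"dz":0,"twist":0,"claw":0.2},{"dx":0,"dy":0,"dz":0,"twist":0,"claw":0.2},{"dx":0,"dy":0,"dz":0,"twist":0,"claw":0.2},{"dx":0,"dy":0,"dz":0,"twist":0,"claw":0.2},{"dx":0,"dy":0,"dz":0,"twist":0,"claw":0.2},{"dx":0,"dy":0,"dz":0,"twist":0,"claw":0.2}]' --grip_force 50

```text
clock: 10.5
ee_pos: [0.5085, -0.0819, 0.0107]
orientation: [-0.0, 0.998, 0.057, 0.0]
ft_force: [-0.4, -0.4, 0.3]
width: 0.0353
gripper_force: 0.5
```

>>> move_arm --targets '[{"dx":0,"dy":0,"dz":0,"twist":0,"claw":0.2},{"dx":0,"dy":0,"dz":3,"twist":0,"claw":0.2},{"dx":0,"dy":0,"dz":5,"twist":0,"claw":0.2},{"dx":0,"dy":0,"dz":6,"twist":0,"claw":0.2},{"dx":0.65,"dy":3.14,"dz":0,"twist":6.5,"claw":0.2},{"dx":0.65,"dy":3.14,"dz":0,"twist":6.5,"claw":0.2},{"dx":0.65,"dy":3.14,"dz":0,"twist":6.5,"claw":0.2},{"dx":0.65,"dy":3.14,"dz":0,"twist":6.5,"claw":0.2},{"dx":0.65,"dy":3.14,"dz":0,"twist":6.5,"claw":0.2},{"dx":0.65,"dy":3.14,"dz":0,"twist":6.5,"claw":0.2},{"dx":0.65,"dy":3.14,"dz":0,"twist":6.5,"claw":0.2},{"dx":0.65,"dy":3.14,"dz":0,"twist":6.5,"claw":0.2},{"dx":0.65,"dy":3.14,"dz":0,"twist":6.5,"claw":0.2},{"dx":0.65,"dy":3.14,"dz":0,"twist":6.5,"claw":0.2},{"dx":0.65,"dy":3.14,"dz":0,"twist":6.5,"claw":0.2},{"dx":0.65,"dy":3.14,"dz":0,"twist":6.5,"claw":0.2},{"dx":0,"dy":0,"dz":0,"twist":0,"claw":0.2},{"dx":0,"dy":0,"dz":0,"twist":0,"claw":0.2}]'

```text
clock: 12.75
ee_pos: [0.5863, 0.2939, 0.15]
orientation: [0.0, 0.74, 0.672, -0.001]
ft_force: [0.2, -1.3, -1.4]
width: 0.0337
gripper_force: 50.0
```

```bash
python3 - <<'E'
from h import *
state()
p,P=cloud("top")
q=P.reshape(-1,3)
def box(x0,x1,y0,y1,z0,z1): 
    m=(q[:,0]>x0)&(q[:,0]<x1)&(q[:,1]>y0)&(q[:,1]<y1)&(q[:,2]>z0)&(q[:,2]<z1); return q[m]
ch=box(.515,.561,.07,.16,.041,.05); print("cheek",rect(ch),len(ch))
lg=box(.563,.59,.07,.16,.036,.05); print("lug",rect(lg),len(lg))
lf=box(.563,.59,.09,.13,.036,.05)
print("cheek face by y:",[(y,round(np.percentile(ch[abs(ch[:,1]-y)<.006][:,0],97),4)) for y in (.1,.11,.12,.13,.14)])
print("lug face by y:",[(y,round(np.percentile(lg[abs(lg[:,1]-y)<.006][:,0],3),4)) for y in (.105,.115,.125,.135)])
rk=box(.54,.66,-.2,.09,.016,.033); print("rack",rect(rk),len(rk))
p,P=find(["wedge_c"],"top")
cv2.imwrite("pics/crop3.png",cv2.resize(p[150:270,120:320],None,fx=4,fy=4,interpolation=cv2.INTER_CUBIC))
E
```

```text
tcp [0.5863 0.2939 0.15  ] toolY -5.5 f [ 0.2 -1.3 -1.4] w 0.0337 t 12.75
cheek (array([541.1, 116.3]), array([54.7, 25.9]), 85.0) 219
lug (array([574.4, 120.4]), array([38.6, 12. ]), 85.0) 78
cheek face by y: [(0.1, np.float64(0.5526)), (0.11, np.float64(0.5527)), (0.12, np.float64(0.5528)), (0.13, np.float64(0.5531)), (0.14, np.float64(0.5559))]
lug face by y: [(0.105, np.float64(0.5681)), (0.115, np.float64(0.5682)), (0.125, np.float64(0.5689)), (0.135, np.float64(0.5711))]
rack (array([605.1, -44.5]), array([114.1, 274.3]), 3.2) 1719
wedge_c 0.84 [105.5, 204.6, 165.7, 226.0] z [0.181  0.1834 0.1857] top (array([577.3, 226.5]), array([132.9,  31.3]), 84.1) [0.5757 0.2309 0.1835]
```

View pics/crop3.png

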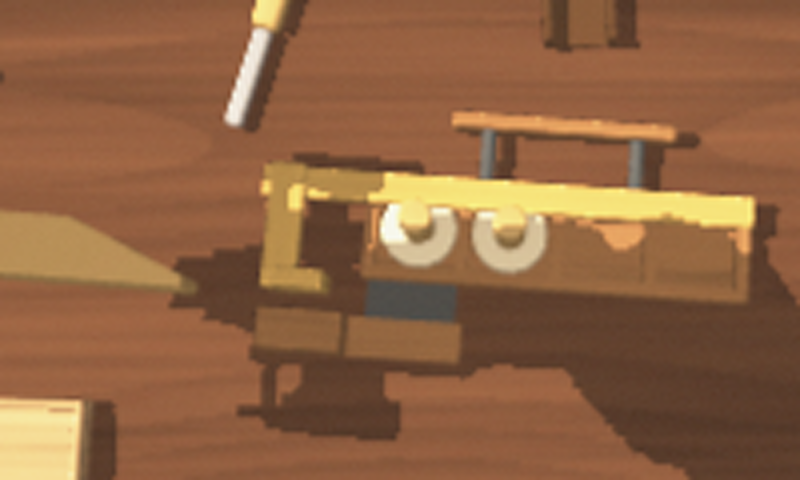

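The crop shows the wedge held with its tip at (190,287), pointing at the mouth of the lane, which lies between the lug at (295,280) and the cheek at (300,330). I'll lower it and measure wedge against cheek in the same picture.

>>> move_arm --targets '[{"dx":0,"dy":0.5,"dz":-5,"twist":0.5,"claw":0.2},{"dx":0,"dy":0,"dz":-5,"twist":0,"claw":0.2},{"dx":0,"dy":0,"dz":-3.7,"twist":0,"claw":0.2},{"dx":0,"dy":0,"dz":0,"twist":0,"claw":0.2},{"dx":0,"dy":0,"dz":0,"twist":0,"claw":0.2}]'

```text
clock: 13.52
ee_pos: [0.5868, 0.2994, 0.0142]
orientation: [0.0, 0.737, 0.676, 0.0]
ft_force: [-0.2, 1.1, -0.9]
width: 0.0336
gripper_force: 50.0
```

```bash
cat > lane.py <<'E'
from h import *
def lane():
    state()
    p,P=cloud("top"); q=P.reshape(-1,3); q=q[~np.isnan(q[:,0])]
    c,s=np.cos(np.radians(-5)),np.sin(np.radians(-5)); A=np.array([[c,-s],[s,c]])
    r=(q[:,:2]-[.6007,-.052])@A*1000; z=q[:,2]*1000
    def sel(x0,x1,y0,y1,z0,z1): return r[(r[:,0]>x0)&(r[:,0]<x1)&(r[:,1]>y0)&(r[:,1]<y1)&(z>z0)&(z<z1)]
    ch=sel(-100,-55,137,187,38,52); print("cheek x lo/hi",np.percentile(ch[:,0],[2,98]).round(1))
    lg=sel(-55,-10,145,180,36,52); print("lug x",np.percentile(lg[:,0],[3,50,97]).round(1) if len(lg) else None)
    w=sel(-80,0,196,420,36,60)
    if len(w): 
        print("wedge y tip",w[:,1].min().round(1))
        for y in range(205,300,12):
            t=w[abs(w[:,1]-y)<6]
            if len(t)>4: print(y,np.percentile(t[:,0],[3,97]).round(1))
    return p,P
if __name__=="__main__":
    p,P=lane()
E
python3 lane.py
```

```text
tcp [0.5868 0.2994 0.0142] toolY -5.0 f [-0.2  1.1 -0.9] w 0.0336 t 13.525
cheek x lo/hi [-86.7 -61.4]
lug x [-47.  -41.1 -28.2]
wedge y tip 214.2
217 [-62.4 -54.8]
229 [-62.4 -51.1]
241 [-62.9 -45.2]
253 [-62.9 -41.3]
265 [-62.3 -35.4]
277 [-62.9 -31.7]
289 [-62.8 -30.5]
```

>>> move_arm --targets '[{"dx":0.25,"dy":0,"dz":-0.2,"twist":0,"claw":0.2},{"dx":0,"dy":0,"dz":0,"twist":0,"claw":0.2},{"dx":-0.09,"dy":-1,"dz":0,"twist":0,"claw":0.2},{"dx":-0.09,"dy":-1,"dz":0,"twist":0,"claw":0.2},{"dx":-0.09,"dy":-1,"dz":0,"twist":0,"claw":0.2},{"dx":-0.09,"dy":-1,"dz":0,"twist":0,"claw":0.2},{"dx":0,"dy":0,"dz":0,"twist":0,"claw":0.2}]'

```text
clock: 14.45
ee_pos: [0.5855, 0.2585, 0.0116]
orientation: [0.0, 0.738, 0.675, -0.0]
ft_force: [-1.6, -0.1, -1.3]
width: 0.0338
gripper_force: 50.0
```

```bash
python3 lane.py
```

```text
tcp [0.5855 0.2585 0.0116] toolY -5.0 f [-1.6 -0.1 -1.3] w 0.0338 t 14.45
cheek x lo/hi [-86.7 -56.4]
lug x [-47.  -41.1 -22.8]
wedge y tip 196.4
205 [-60.5 -42.4]
217 [-60.7 -36.7]
229 [-59.8 -31.7]
241 [-60.2 -26.9]
253 [-60.6 -27.7]
265 [-59.5 -28.6]
277 [-60.6 -27.1]
289 [-58.6 -27.7]
```

>>> move_arm --targets '[{"dx":-0.08,"dy":-0.9,"dz":0,"twist":0,"claw":0.2},{"dx":-0.08,"dy":-0.9,"dz":0,"twist":0,"claw":0.2},{"dx":-0.08,"dy":-0.9,"dz":0,"twist":0,"claw":0.2},{"dx":-0.08,"dy":-0.9,"dz":0,"twist":0,"claw":0.2},{"dx":-0.08,"dy":-0.9,"dz":0,"twist":0,"claw":0.2},{"dx":-0.08,"dy":-0.9,"dz":0,"twist":0,"claw":0.2},{"dx":-0.08,"dy":-0.9,"dz":0,"twist":0,"claw":0.2},{"dx":-0.08,"dy":-0.9,"dz":0,"twist":0,"claw":0.2},{"dx":0,"dy":0,"dz":0,"twist":0,"claw":0.2},{"dx":0,"dy":0,"dz":0,"twist":0,"claw":0.2}]'

```text
clock: 15.75
ee_pos: [0.5788, 0.1883, 0.0117]
orientation: [-0.0, 0.737, 0.676, 0.0]
ft_force: [-0.7, 2.5, 1.3]
width: 0.0335
gripper_force: 50.0
```

```bash
python3 - <<'E'
from lane import *
p,P=lane()
cv2.imwrite("pics/crop4.png",cv2.resize(p[150:270,120:320],None,fx=4,fy=4,interpolation=cv2.INTER_CUBIC))
E
```

```text
tcp [0.5788 0.1883 0.0117] toolY -4.9 f [-0.7  2.5  1.3] w 0.0335 t 15.75
cheek x lo/hi [-86.6 -55.8]
lug x [-53.9 -37.7 -16. ]
wedge y tip 196.4
205 [-60.3 -29.2]
217 [-59.3 -27.4]
229 [-59.3 -19.1]
```

View pics/crop4.png

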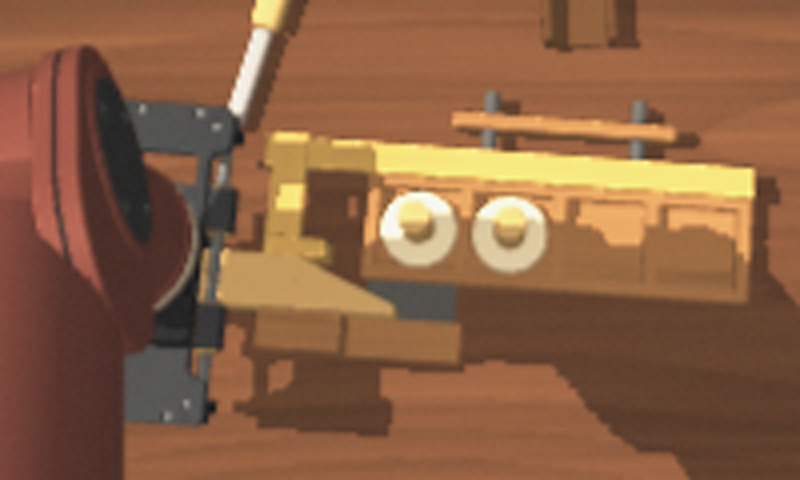

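The crop shows the wedge in the lane with its tip at (390,308), the brass strip shifted up and both discs clear. I'll push it slightly deeper, release and back off.

>>> move_arm --targets '[{"dx":-0.04,"dy":-0.5,"dz":0,"twist":0,"claw":0.2},{"dx":0,"dy":0,"dz":0,"twist":0,"claw":0.2},{"dx":0,"dy":0,"dz":0,"twist":0,"claw":0.65},{"dx":0,"dy":0,"dz":0,"twist":0,"claw":0.65},{"dx":0,"dy":0,"dz":0,"twist":0,"claw":0.65},{"dx":0,"dy":0,"dz":3,"twist":0,"claw":0.65},{"dx":0,"dy":0,"dz":5,"twist":0,"claw":0.65},{"dx":0,"dy":0,"dz":6,"twist":0,"claw":0.65},{"dx":0,"dy":3,"dz":6,"twist":0,"claw":0.65},{"dx":0,"dy":3,"dz":0,"twist":0,"claw":0.65},{"dx":0,"dy":3,"dz":0,"twist":0,"claw":0.65},{"dx":0,"dy":3,"dz":0,"twist":0,"claw":0.65},{"dx":0,"dy":0,"dz":0,"twist":0,"claw":0.65},{"dx":0,"dy":0,"dz":0,"twist":0,"claw":0.65}]'

```text
clock: 17.55
ee_pos: [0.5788, 0.2997, 0.2073]
orientation: [0.0, 0.737, 0.676, -0.0]
ft_force: [0.2, -0.4, -0.0]
width: 0.0565
gripper_force: 0.0
```

```bash
python3 - <<'E'
from lane import *
p,P=lane()
cv2.imwrite("pics/crop5.png",cv2.resize(p[150:270,120:320],None,fx=4,fy=4,interpolation=cv2.INTER_CUBIC))
q=P.reshape(-1,3); q=q[~np.isnan(q[:,0])]
b=q[(q[:,0]>.575)&(q[:,0]<.64)&(q[:,1]>-.17)&(q[:,1]<.08)]
st=b[b[:,2]>.06]; print("stem tops",st.round(3).tolist())
find(["dop0_c","wedge_c"],"top")
c,s=np.cos(np.radians(-5)),np.sin(np.radians(-5)); A=np.array([[c,-s],[s,c]])
for y in (93,31,-31,-93): print(y,np.array([.6007,-.052])+A@[0,y/1000])
E
```

```text
tcp [0.5788 0.2997 0.2073] toolY -5.0 f [ 0.2 -0.4 -0. ] w 0.0565 t 17.55
cheek x lo/hi [-86.5 -55.7]
lug x [-53.7 -37.1 -16. ]
wedge y tip 196.3
205 [-60.3 -29.1]
217 [-61.1 -27.7]
229 [-59.8 -28.4]
241 [-60.3 -29.5]
253 [-60.7 -27.7]
stem tops [[0.617, 0.045, 0.073], [0.617, 0.042, 0.076], [0.617, 0.037, 0.077], [0.616, 0.034, 0.077], [0.614, 0.047, 0.076], [0.614, 0.045, 0.076], [0.614, 0.042, 0.077], [0.614, 0.04, 0.076], [0.614, 0.037, 0.078], [0.614, 0.035, 0.076], [0.614, 0.032, 0.076], [0.613, -0.018, 0.077], [0.613, -0.021, 0.077], [0.613, -0.023, 0.077], [0.612, 0.05, 0.076], [0.612, 0.047, 0.075], [0.612, 0.045, 0.076], [0.612, 0.042, 0.075], [0.612, 0.04, 0.073], [0.612, 0.037, 0.074], [0.611, 0.034, 0.078], [0.612, 0.032, 0.076], [0.611, -0.013, 0.077], [0.611, -0.016, 0.076], [0.611, -0.018, 0.076], [0.61, -0.021, 0.08], [0.61, -0.023, 0.078], [0.611, -0.026, 0.073], [0.609, 0.05, 0.075], [0.61, 0.047, 0.074], [0.609, 0.045, 0.077], [0.609, 0.042, 0.076], [0.609, 0.04, 0.075], [0.609, 0.037, 0.075], [0.609, 0.035, 0.075], [0.609, 0.032, 0.076], [0.61, 0.03, 0.071], [0.6
[... 1607 characters left out ...]
.025, 0.076], [0.598, -0.028, 0.076], [0.598, 0.043, 0.064], [0.597, 0.04, 0.069], [0.598, 0.038, 0.065], [0.599, 0.036, 0.06], [0.596, -0.013, 0.077], [0.596, -0.015, 0.074], [0.596, -0.018, 0.073], [0.596, -0.02, 0.075], [0.596, -0.023, 0.076], [0.595, -0.025, 0.077], [0.596, -0.028, 0.07], [0.595, -0.013, 0.062], [0.594, -0.015, 0.07], [0.593, -0.018, 0.077], [0.593, -0.02, 0.076], [0.593, -0.023, 0.075], [0.595, -0.025, 0.062]]
dop0_c 0.61 [383.9, 160.1, 416.6, 188.2] z [0.0432 0.0991 0.1054] top (array([ 680.1, -411.9]), array([51.4, 40.7]), 32.5) [ 0.6797 -0.4119  0.1034]
93 [0.60880548 0.04064611]
31 [ 0.60340183 -0.02111796]
-31 [ 0.59799817 -0.08288204]
-93 [ 0.59259452 -0.14464611]
```

View pics/crop5.png

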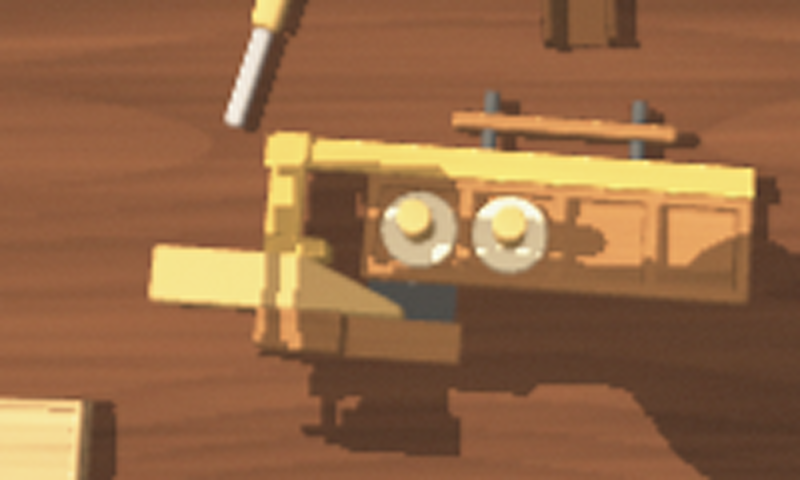

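The crop shows the wedge seated with the keeper held open, and only two sticks, whose stem tops are at (415,215) and (510,225). The pockets on the right are empty.

>>> move_arm --targets '[{"dx":0.6,"dy":-5.2,"dz":0,"twist":0,"claw":0.65},{"dx":0.6,"dy":-5.2,"dz":0,"twist":0,"claw":0.65},{"dx":0.6,"dy":-5.2,"dz":0,"twist":0,"claw":0.65},{"dx":0.6,"dy":-5.2,"dz":0,"twist":0,"claw":0.65},{"dx":0.6,"dy":-5.15,"dz":0,"twist":0,"claw":0.65},{"dx":0,"dy":0,"dz":-3,"twist":0,"claw":0.65},{"dx":0,"dy":0,"dz":-5,"twist":0,"claw":0.65},{"dx":0,"dy":0,"dz":-5,"twist":0,"claw":0.65},{"dx":0,"dy":0,"dz":-3.8,"twist":0,"claw":0.65},{"dx":0,"dy":0,"dz":0,"twist":0,"claw":0.65},{"dx":0,"dy":0,"dz":0,"twist":0,"claw":0.1},{"dx":0,"dy":0,"dz":0,"twist":0,"claw":0.1},{"dx":0,"dy":0,"dz":0,"twist":0,"claw":0.1},{"dx":0,"dy":0,"dz":0,"twist":0,"claw":0.1},{"dx":0,"dy":0,"dz":0,"twist":0,"claw":0.1}]' --grip_force 30

```text
clock: 19.62
ee_pos: [0.6089, 0.0414, 0.0399]
orientation: [0.0, 0.737, 0.676, 0.0]
ft_force: [0.5, 0.6, 3.1]
width: 0.0215
gripper_force: 30.0
```

>>> move_arm --targets '[{"dx":0,"dy":0,"dz":2,"twist":0,"claw":0.1},{"dx":0,"dy":0,"dz":4,"twist":0,"claw":0.1},{"dx":0,"dy":0,"dz":5,"twist":0,"claw":0.1},{"dx":0,"dy":0,"dz":4,"twist":0,"claw":0.1},{"dx":-1.8,"dy":3.4,"dz":0,"twist":0,"claw":0.1},{"dx":-1.8,"dy":3.4,"dz":0,"twist":0,"claw":0.1},{"dx":-1.8,"dy":3.4,"dz":0,"twist":0,"claw":0.1},{"dx":-1.8,"dy":3.4,"dz":0,"twist":0,"claw":0.1},{"dx":-1.8,"dy":3.4,"dz":0,"twist":0,"claw":0.1},{"dx":-1.8,"dy":3.4,"dz":0,"twist":0,"claw":0.1},{"dx":-1.8,"dy":3.4,"dz":0,"twist":0,"claw":0.1},{"dx":-1.8,"dy":3.4,"dz":0,"twist":0,"claw":0.1},{"dx":-1.8,"dy":3.4,"dz":0,"twist":0,"claw":0.1},{"dx":-1.8,"dy":3.4,"dz":0,"twist":0,"claw":0.1},{"dx":0,"dy":0,"dz":0,"twist":0,"claw":0.1},{"dx":0,"dy":0,"dz":-5,"twist":0,"claw":0.1},{"dx":0,"dy":0,"dz":-5,"twist":0,"claw":0.1},{"dx":0,"dy":0,"dz":-3,"twist":0,"claw":0.1},{"dx":0,"dy":0,"dz":0,"twist":0,"claw":0.1}]'

```text
clock: 22.0
ee_pos: [0.428, 0.3792, 0.0581]
orientation: [0.001, 0.737, 0.676, -0.002]
ft_force: [-0.5, -0.8, -1.0]
width: 0.0214
gripper_force: 30.0
```

```bash
python3 - <<'E'
from h import *
state()
p,P=cloud("scene")
cv2.imwrite("pics/crop6.png",cv2.resize(p[170:320,220:440],None,fx=3,fy=3,interpolation=cv2.INTER_CUBIC))
E
```

```text
tcp [0.428  0.3792 0.0581] toolY -5.0 f [-0.5 -0.8 -1. ] w 0.0214 t 22.0
```

View pics/crop6.png

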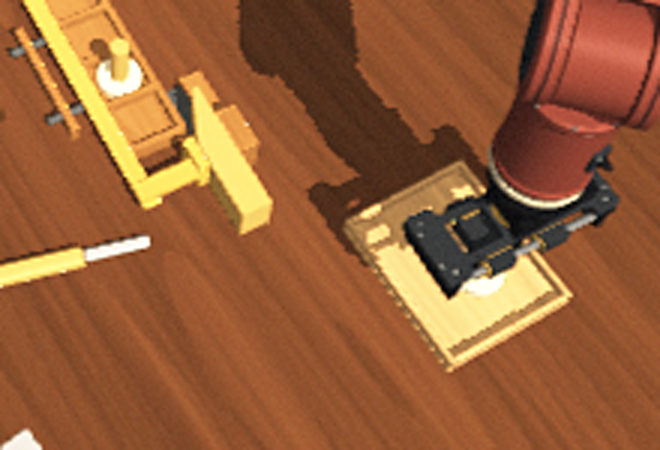

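The crop shows the stick hanging upright over the tray at (487,280), with the second stick still in the rack at (120,75).

>>> move_arm --targets '[{"dx":0,"dy":0.6,"dz":-1,"twist":0,"claw":0.1},{"dx":0,"dy":0,"dz":-0.9,"twist":0,"claw":0.1},{"dx":0,"dy":0,"dz":0,"twist":0,"claw":0.1},{"dx":0,"dy":0,"dz":0,"twist":0,"claw":0.5},{"dx":0,"dy":0,"dz":0,"twist":0,"claw":0.6},{"dx":0,"dy":0,"dz":0,"twist":0,"claw":0.6},{"dx":0,"dy":0,"dz":3,"twist":0,"claw":0.6},{"dx":0,"dy":0,"dz":6,"twist":0,"claw":0.6},{"dx":0,"dy":0,"dz":6,"twist":0,"claw":0.6},{"dx":0,"dy":0,"dz":0,"twist":0,"claw":0.6}]'

```text
clock: 23.3
ee_pos: [0.4308, 0.3892, 0.196]
orientation: [-0.001, 0.737, 0.676, 0.005]
ft_force: [0.4, 0.3, -1.2]
width: 0.0521
gripper_force: 0.0
```

>>> move_arm --targets '[{"dx":1.76,"dy":-4.06,"dz":0,"twist":0,"claw":0.6},{"dx":1.76,"dy":-4.06,"dz":0,"twist":0,"claw":0.6},{"dx":1.76,"dy":-4.06,"dz":0,"twist":0,"claw":0.6},{"dx":1.76,"dy":-4.06,"dz":0,"twist":0,"claw":0.6},{"dx":1.76,"dy":-4.06,"dz":0,"twist":0,"claw":0.6},{"dx":1.76,"dy":-4.06,"dz":0,"twist":0,"claw":0.6},{"dx":1.76,"dy":-4.06,"dz":0,"twist":0,"claw":0.6},{"dx":1.76,"dy":-4.06,"dz":0,"twist":0,"claw":0.6},{"dx":1.76,"dy":-4.06,"dz":0,"twist":0,"claw":0.6},{"dx":1.76,"dy":-4.06,"dz":0,"twist":0,"claw":0.6},{"dx":0,"dy":0,"dz":0,"twist":0,"claw":0.6},{"dx":0,"dy":0,"dz":0,"twist":0,"claw":0.6}]'

```text
clock: 24.8
ee_pos: [0.6042, -0.0182, 0.1897]
orientation: [-0.0, 0.737, 0.676, -0.0]
ft_force: [0.5, 0.3, -0.2]
width: 0.0523
gripper_force: 0.0
```

```bash
python3 - <<'E'
from h import *
state()
p,P=cloud("top"); q=P.reshape(-1,3); q=q[~np.isnan(q[:,0])]
b=q[(q[:,0]>.36)&(q[:,0]<.5)&(q[:,1]>.25)&(q[:,1]<.46)&(q[:,2]>.06)]
print("stick in tray",b.mean(0),b.min(0),b.max(0))
E
```

```text
tcp [ 0.6042 -0.0182  0.1897] toolY -4.9 f [ 0.5  0.3 -0.2] w 0.0523 t 24.8
stick in tray [0.42721746 0.38319378 0.07202666] [0.41701523 0.37430476 0.06014417] [0.43684411 0.39711449 0.07853644]
```

Stick A stands in the tray. Now stick B.

>>> move_arm --targets '[{"dx":0,"dy":-0.15,"dz":-5,"twist":0,"claw":0.6},{"dx":0,"dy":0,"dz":-5,"twist":0,"claw":0.6},{"dx":0,"dy":0,"dz":-3,"twist":0,"claw":0.6},{"dx":0,"dy":0,"dz":-2,"twist":0,"claw":0.6},{"dx":0,"dy":0,"dz":0,"twist":0,"claw":0.6},{"dx":0,"dy":0,"dz":0,"twist":0,"claw":0.1},{"dx":0,"dy":0,"dz":0,"twist":0,"claw":0.1},{"dx":0,"dy":0,"dz":0,"twist":0,"claw":0.1},{"dx":0,"dy":0,"dz":0,"twist":0,"claw":0.1},{"dx":0,"dy":0,"dz":0,"twist":0,"claw":0.1},{"dx":0,"dy":0,"dz":2,"twist":0,"claw":0.1},{"dx":0,"dy":0,"dz":4,"twist":0,"claw":0.1},{"dx":0,"dy":0,"dz":5,"twist":0,"claw":0.1},{"dx":0,"dy":0,"dz":4,"twist":0,"claw":0.1},{"dx":0,"dy":0,"dz":0,"twist":0,"claw":0.1}]'

```text
clock: 26.72
ee_pos: [0.6065, -0.0206, 0.1952]
orientation: [0.002, 0.737, 0.676, 0.003]
ft_force: [0.5, -0.4, -1.7]
width: 0.0208
gripper_force: 30.0
```

>>> move_arm --targets '[{"dx":-1.77,"dy":3.23,"dz":0,"twist":0,"claw":0.1},{"dx":-1.77,"dy":3.23,"dz":0,"twist":0,"claw":0.1},{"dx":-1.77,"dy":3.23,"dz":0,"twist":0,"claw":0.1},{"dx":-1.77,"dy":3.23,"dz":0,"twist":0,"claw":0.1},{"dx":-1.77,"dy":3.23,"dz":0,"twist":0,"claw":0.1},{"dx":-1.77,"dy":3.23,"dz":0,"twist":0,"claw":0.1},{"dx":-1.77,"dy":3.23,"dz":0,"twist":0,"claw":0.1},{"dx":-1.77,"dy":3.23,"dz":0,"twist":0,"claw":0.1},{"dx":-1.77,"dy":3.23,"dz":0,"twist":0,"claw":0.1},{"dx":-1.77,"dy":3.23,"dz":0,"twist":0,"claw":0.1},{"dx":0,"dy":0,"dz":0,"twist":0,"claw":0.1},{"dx":0,"dy":0,"dz":-5,"twist":0,"claw":0.1},{"dx":0,"dy":0,"dz":-5,"twist":0,"claw":0.1},{"dx":0,"dy":0,"dz":-3,"twist":0,"claw":0.1},{"dx":0,"dy":0,"dz":0,"twist":0,"claw":0.1},{"dx":0,"dy":0,"dz":0,"twist":0,"claw":0.1}]'

```text
clock: 28.72
ee_pos: [0.4285, 0.3027, 0.0617]
orientation: [0.0, 0.737, 0.676, 0.001]
ft_force: [-0.2, 0.2, -0.9]
width: 0.0211
gripper_force: 30.0
```

>>> move_arm --targets '[{"dx":0,"dy":0,"dz":-1.2,"twist":0,"claw":0.1},{"dx":0,"dy":0,"dz":-1.1,"twist":0,"claw":0.1},{"dx":0,"dy":0,"dz":0,"twist":0,"claw":0.1},{"dx":0,"dy":0,"dz":0,"twist":0,"claw":0.5},{"dx":0,"dy":0,"dz":0,"twist":0,"claw":0.65},{"dx":0,"dy":0,"dz":0,"twist":0,"claw":0.65},{"dx":0,"dy":0,"dz":3,"twist":0,"claw":0.65},{"dx":0,"dy":0,"dz":6,"twist":0,"claw":0.65},{"dx":0,"dy":0,"dz":6,"twist":0,"claw":0.65},{"dx":4,"dy":0,"dz":0,"twist":0,"claw":0.65},{"dx":4,"dy":0,"dz":0,"twist":0,"claw":0.65},{"dx":4,"dy":0,"dz":0,"twist":0,"claw":0.65},{"dx":2,"dy":0,"dz":0,"twist":0,"claw":0.65},{"dx":0,"dy":0,"dz":0,"twist":0,"claw":0.65}]'

```text
clock: 30.48
ee_pos: [0.5685, 0.3021, 0.1868]
orientation: [0.0, 0.737, 0.675, -0.0]
ft_force: [-0.1, -0.4, -0.3]
width: 0.0567
gripper_force: 0.0
```

```bash
python3 - <<'E'
from lane import *
p,P=lane(); q=P.reshape(-1,3); q=q[~np.isnan(q[:,0])]
b=q[(q[:,0]>.36)&(q[:,0]<.5)&(q[:,1]>.25)&(q[:,1]<.46)&(q[:,2]>.06)&(q[:,2]<.1)]
print("sticks in tray",rect(b),np.percentile(b[:,2],[50,95]))
p,P=find(["wedge_c"],"scene",.5)
cv2.imwrite("pics/crop7.png",cv2.resize(p[90:320,180:440],None,fx=2.5,fy=2.5,interpolation=cv2.INTER_CUBIC))
E
```

```text
tcp [0.5685 0.3021 0.1868] toolY -5.0 f [-0.1 -0.4 -0.3] w 0.0567 t 30.475
cheek x lo/hi [-86.6 -55.8]
lug x [-53.8 -37.  -16. ]
wedge y tip 196.0
205 [-60.3 -29.1]
217 [-61.  -27.8]
229 [-59.7 -28.3]
241 [-60.5 -29.2]
253 [-61.1 -28. ]
sticks in tray (array([426.3, 344.2]), array([104.6,  19.6]), 88.9) [0.07350933 0.07675515]
wedge_c 0.56 [281.5, 199.8, 308.7, 247.9] z [0.0245 0.0449 0.05  ] top (array([576.3, 135.5]), array([149.6,  30.9]), 82.3) [0.5779 0.144  0.0469]
```

View pics/crop7.png

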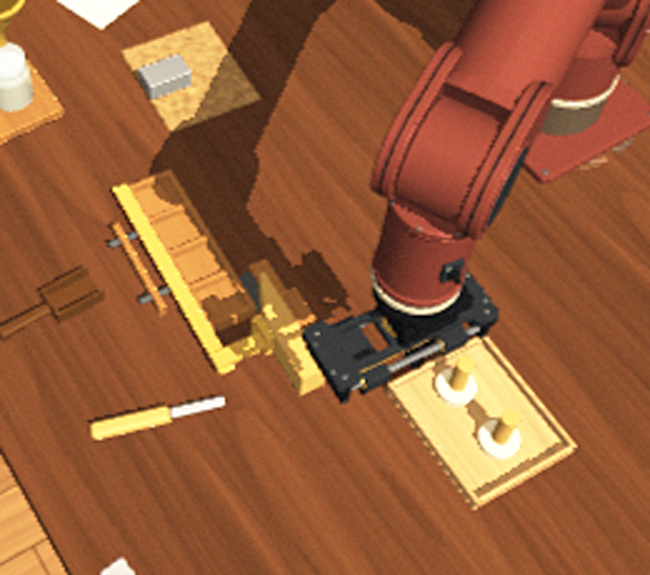

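The crop shows both sticks upright in the tray at (457,380) and (500,435), the rack empty, the block on the mat and the wedge still in the lane. Next is pulling the wedge.

>>> move_arm --targets '[{"dx":0.3,"dy":-4,"dz":0,"twist":0,"claw":0.65},{"dx":0.3,"dy":-4,"dz":0,"twist":0,"claw":0.65},{"dx":0.3,"dy":-3.8,"dz":0,"twist":0,"claw":0.65},{"dx":0,"dy":0,"dz":-4,"twist":0,"claw":0.65},{"dx":0,"dy":0,"dz":-5,"twist":0,"claw":0.65},{"dx":0,"dy":0,"dz":-5,"twist":0,"claw":0.65},{"dx":0,"dy":0,"dz":-3.4,"twist":0,"claw":0.65},{"dx":0,"dy":0,"dz":0,"twist":0,"claw":0.65},{"dx":0,"dy":0,"dz":0,"twist":0,"claw":0.2},{"dx":0,"dy":0,"dz":0,"twist":0,"claw":0.2},{"dx":0,"dy":0,"dz":0,"twist":0,"claw":0.2},{"dx":0,"dy":0,"dz":0,"twist":0,"claw":0.2},{"dx":0,"dy":0,"dz":0,"twist":0,"claw":0.2}]' --grip_force 50

```text
clock: 32.25
ee_pos: [0.5782, 0.1855, 0.0147]
orientation: [0.001, 0.737, 0.676, 0.002]
ft_force: [5.2, 1.5, 4.8]
width: 0.0335
gripper_force: 50.0
```

>>> move_arm --targets '[{"dx":0.09,"dy":1,"dz":0,"twist":0,"claw":0.2},{"dx":0.09,"dy":1,"dz":0,"twist":0,"claw":0.2},{"dx":0.09,"dy":1,"dz":0,"twist":0,"claw":0.2},{"dx":0.09,"dy":1,"dz":0,"twist":0,"claw":0.2},{"dx":0.09,"dy":1,"dz":0,"twist":0,"claw":0.2},{"dx":0.09,"dy":1,"dz":0,"twist":0,"claw":0.2},{"dx":0.09,"dy":1,"dz":0,"twist":0,"claw":0.2},{"dx":0.09,"dy":1,"dz":0,"twist":0,"claw":0.2},{"dx":0.09,"dy":1,"dz":0,"twist":0,"claw":0.2},{"dx":0.09,"dy":1,"dz":0,"twist":0,"claw":0.2},{"dx":0.09,"dy":1,"dz":0,"twist":0,"claw":0.2},{"dx":0.09,"dy":1,"dz":0,"twist":0,"claw":0.2},{"dx":0,"dy":1,"dz":0,"twist":0,"claw":0.2},{"dx":0,"dy":0,"dz":4,"twist":0,"claw":0.2},{"dx":0,"dy":0,"dz":5,"twist":0,"claw":0.2},{"dx":0,"dy":0,"dz":5,"twist":0,"claw":0.2},{"dx":0,"dy":0,"dz":0,"twist":0,"claw":0.2}]'

```text
clock: 34.38
ee_pos: [0.5897, 0.3162, 0.1585]
orientation: [0.0, 0.737, 0.676, 0.004]
ft_force: [0.1, 0.6, -3.1]
width: 0.0336
gripper_force: 50.0
```

```bash
python3 - <<'E'
from lane import *
lane()
find(["block_c","mat"],"top",.3)
E
```

```text
tcp [0.5897 0.3162 0.1585] toolY -5.0 f [ 0.1  0.6 -3.1] w 0.0336 t 34.375
cheek x lo/hi [-86.6 -61.5]
lug x [-46.9 -40.5 -12.6]
mat 0.63 [327.1, 242.6, 400.0, 306.4] z [0.0016 0.0045 0.0074] top (array([ 429. , -329.1]), array([176.7, 143.5]), 84.3) [ 0.4205 -0.3283  0.0047]
mat 0.48 [91.0, 200.9, 161.5, 224.7] z [0.1842 0.187  0.1892] top (array([579.9, 249. ]), array([138.6,  31.4]), 84.8) [0.5784 0.2537 0.187 ]
```

>>> move_arm --targets '[{"dx":-0.75,"dy":-4.92,"dz":0,"twist":0,"claw":0.2},{"dx":-0.75,"dy":-4.92,"dz":0,"twist":0,"claw":0.2},{"dx":-0.75,"dy":-4.92,"dz":0,"twist":0,"claw":0.2},{"dx":-0.75,"dy":-4.92,"dz":0,"twist":0,"claw":0.2},{"dx":-0.75,"dy":-4.92,"dz":0,"twist":0,"claw":0.2},{"dx":-0.75,"dy":-4.92,"dz":0,"twist":0,"claw":0.2},{"dx":-0.75,"dy":-4.92,"dz":0,"twist":0,"claw":0.2},{"dx":-0.75,"dy":-4.92,"dz":0,"twist":0,"claw":0.2},{"dx":-0.75,"dy":-4.92,"dz":0,"twist":0,"claw":0.2},{"dx":-0.75,"dy":-4.92,"dz":0,"twist":0,"claw":0.2},{"dx":-0.75,"dy":-4.92,"dz":0,"twist":0,"claw":0.2},{"dx":-0.75,"dy":-4.92,"dz":0,"twist":0,"claw":0.2},{"dx":-3.7,"dy":0,"dz":0,"twist":0,"claw":0.2},{"dx":-3.7,"dy":0,"dz":0,"twist":0,"claw":0.2},{"dx":-3.7,"dy":0,"dz":0,"twist":0,"claw":0.2},{"dx":0,"dy":0,"dz":0,"twist":0,"claw":0.2},{"dx":0,"dy":0,"dz":0,"twist":0,"claw":0.2}]'

```text
clock: 36.7
ee_pos: [0.3866, -0.2751, 0.153]
orientation: [-0.0, 0.737, 0.676, -0.0]
ft_force: [1.2, 0.3, -2.5]
width: 0.0336
gripper_force: 50.0
```

```bash
python3 - <<'E'
from h import *
state()
p,P=find(["block_c","wedge_c"],"scene",.3)
cv2.imwrite("pics/crop8.png",cv2.resize(p[60:200,180:360],None,fx=3,fy=3,interpolation=cv2.INTER_CUBIC))
E
```

```text
tcp [ 0.3866 -0.2751  0.153 ] toolY -4.9 f [ 1.2  0.3 -2.5] w 0.0336 t 36.7
block_c 0.7 [232.8, 112.9, 256.2, 133.2] z [0.0155 0.032  0.0384] top (array([ 477.9, -324.5]), array([37.3, 61.1]), 80.1) [ 0.4773 -0.3241  0.0355]
block_c 0.51 [226.8, 99.8, 283.4, 142.2] z [-0.003   0.002   0.0069] top (array([ 432.7, -327.2]), array([175.7, 141.6]), 83.3) [ 0.4268 -0.3144  0.0037]
wedge_c 0.64 [258.8, 65.1, 281.1, 104.4] z [0.1492 0.1773 0.1864] top (array([ 374.7, -319.2]), array([146.9,  30.5]), 75.6) [ 0.3888 -0.2662  0.1835]
```

View pics/crop8.png

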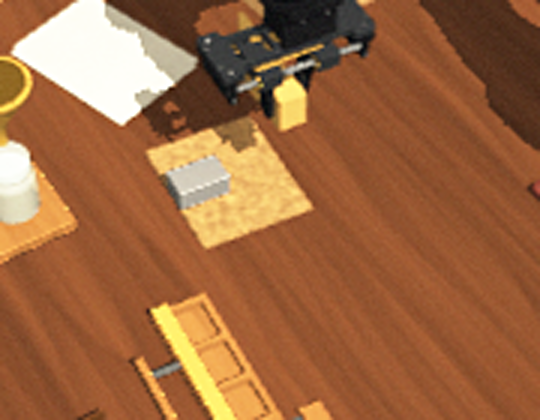

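The crop shows the block on the mat at (198,182) and the wedge held above the mat's near side at (290,103). I'll lower it and release.

>>> move_arm --targets '[{"dx":0,"dy":0,"dz":-5,"twist":0,"claw":0.2},{"dx":0,"dy":0,"dz":-5,"twist":0,"claw":0.2},{"dx":0,"dy":0,"dz":-2,"twist":0,"claw":0.2},{"dx":0,"dy":0,"dz":-0.8,"twist":0,"claw":0.2},{"dx":0,"dy":0,"dz":-0.4,"twist":0,"claw":0.2},{"dx":0,"dy":0,"dz":0,"twist":0,"claw":0.2},{"dx":0,"dy":0,"dz":0,"twist":0,"claw":0.2}]'

```text
clock: 37.72
ee_pos: [0.387, -0.2758, 0.0222]
orientation: [0.001, 0.737, 0.676, 0.0]
ft_force: [-0.1, 0.1, -2.2]
width: 0.0337
gripper_force: 50.0
```

>>> move_arm --targets '[{"dx":0,"dy":0,"dz":-0.3,"twist":0,"claw":0.2},{"dx":0,"dy":0,"dz":-0.1,"twist":0,"claw":0.2},{"dx":0,"dy":0,"dz":0,"twist":0,"claw":0.55},{"dx":0,"dy":0,"dz":0,"twist":0,"claw":0.55},{"dx":0,"dy":0,"dz":0,"twist":0,"claw":0.55},{"dx":0,"dy":0,"dz":4,"twist":0,"claw":0.55},{"dx":0,"dy":0,"dz":6,"twist":0,"claw":0.55},{"dx":0,"dy":0,"dz":6,"twist":0,"claw":0.55},{"dx":2,"dy":5,"dz":0,"twist":0,"claw":0.55},{"dx":2,"dy":5,"dz":0,"twist":0,"claw":0.55},{"dx":0,"dy":5,"dz":0,"twist":0,"claw":0.55},{"dx":0,"dy":0,"dz":0,"twist":0,"claw":0.55},{"dx":0,"dy":0,"dz":0,"twist":0,"claw":0.55}]'

```text
clock: 39.35
ee_pos: [0.4263, -0.1261, 0.1775]
orientation: [0.0, 0.737, 0.676, 0.0]
ft_force: [-0.8, 0.1, 0.1]
width: 0.0479
gripper_force: 0.0
```

```bash
python3 - <<'E'
from lane import *
p,P=lane(); q=P.reshape(-1,3)
b=q[(q[:,0]>.36)&(q[:,0]<.5)&(q[:,1]>.25)&(q[:,1]<.46)&(q[:,2]>.06)&(q[:,2]<.1)]
print("sticks",rect(b))
p,P=find(["wedge_c","block_c"],"top",.4)
cv2.imwrite("pics/end.png",p)
E
```

```text
tcp [ 0.4263 -0.1261  0.1775] toolY -4.9 f [-0.8  0.1  0.1] w 0.0479 t 39.35
cheek x lo/hi [-86.6 -61.4]
lug x [-47.  -40.7 -18.5]
sticks (array([427.3, 343.2]), array([105.6,  20.7]), 89.1)
block_c 0.72 [354.7, 239.8, 377.3, 264.2] z [0.0175 0.036  0.0388] top (array([ 483.2, -329.9]), array([39.3, 41.1]), 85.4) [ 0.4844 -0.3285  0.0363]
```

View pics/end.png

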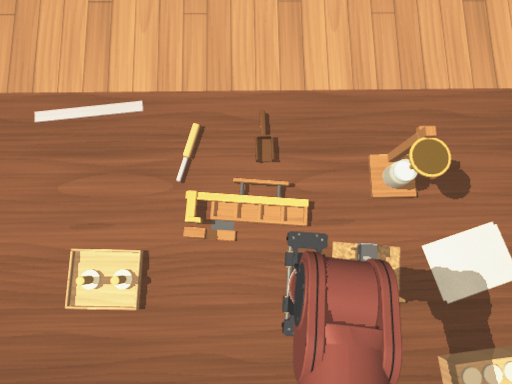

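The keeper is shut and both sticks stand at (90,280) and (122,280), but the arm hides the mat. I'll check it from the scene camera.

```bash
python3 - <<'E'
from h import *
p,P=find(["wedge_c","block_c","mat"],"scene",.4)
cv2.imwrite("pics/end2.png",cv2.resize(p[60:200,180:360],None,fx=3,fy=3,interpolation=cv2.INTER_CUBIC))
E
```

```text
wedge_c 0.46 [352.4, 232.2, 370.3, 255.0] z [0.0133 0.0203 0.0723] top (array([431.1, 304.9]), array([15.7, 13.1]), 18.4) [0.4317 0.3053 0.0714]
wedge_c 0.45 [257.9, 92.4, 280.0, 129.6] z [0.0118 0.0248 0.0433] top (array([ 377.4, -318.4]), array([150. ,  18.5]), 75.1) [ 0.391  -0.2687  0.0421]
block_c 0.54 [234.4, 114.8, 254.7, 127.3] z [0.0197 0.0327 0.0379] top (array([ 478.2, -326.1]), array([38.2, 57.9]), 84.2) [ 0.4777 -0.3248  0.0348]
mat 0.86 [231.1, 98.7, 283.2, 140.3] z [-0.0026  0.0024  0.0076] top (array([ 440.2, -326.1]), array([173. , 125.8]), 86.3) [ 0.4425 -0.3161  0.0046]
mat 0.52 [336.3, 225.1, 413.4, 293.7] z [0.0007 0.0056 0.0209] top (array([433.7, 352.9]), array([175.7, 149.5]), 88.1) [0.4508 0.369  0.0194]
```

View pics/end2.png

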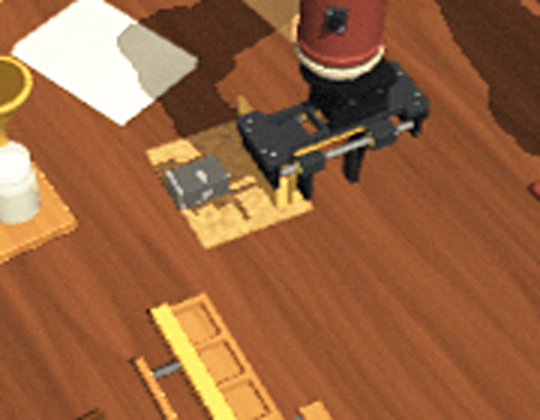

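The wedge lies flat on the mat, from its tip at (243,103) to its rear at (285,185), beside the block at (198,182). The gripper is clear of both.

```bash
python3 -c "
from rig import order
print(order.finish_job())"
```

```text
the job is handed in; nothing more can be done
None
```

The job is handed in (no verdict came back): in the last pictures both sticks found in the rack stand upright in the tray, the keeper is shut, the block and wedge lie flat side by side on the cork mat, and the scoop, burnisher and jar were left alone.

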